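# Turn the pump's flywheel over compression

## Task

Before the pump with the orange handle is switched on, turn its flywheel by hand so that it starts unloaded: turn it clockwise (seen from above) by its upright handle against the rising resistance, over the peak, and stop just past it, with the yellow pointer at the green band on the rim, then let go. Do not run far beyond the green band, and leave the pump with the blue handle as it is.

Things in the scene. Friction and masses are not known exactly. Their poses are not given: they have to be found in the camera images.
- pump_orange: Pump to work on, fixed, white, base 150 x 130 mm. Its dark flywheel (diameter 128, top face at z = 100 mm) lies level and turns about a vertical axis. Origin: on that axis, at worktop height; z up. At its -x side stands the yellow pointer, just outside the rim, top at z = 103 mm; at its +x side a finned head, out to 102 mm and lower than the wheel. The blue-handled pump has the same shape.
- wheel_orange (a joint): Its flywheel's turn, rad, growing clockwise from above, stops at -1.5 and 1.5. 0: red rim line at the pointer; green band at the pointer from 0.175 to 0.70. Starts at -1.35 to -1.05. Friction 0.15 N m: it stays where left. Compression resists by up to 0.12 N m (peak near -0.63), fades to none at 0, then helps by up to 0.12 (near 0.63). At the handle: 3.6 N, rising to 6.5, then falling to 1.
- handle_orange (a point): Orange handle: upright free-spinning cylinder, diameter 18 mm, on the flywheel 42 mm from its axis, from z = 101 to 146 mm. This point is on the handle's own axis at z = 128 mm. With the joint at 0 it lies at the pump's +x side of the wheel's axis (opposite the red line); it moves clockwise round the axis as the joint grows.
- handle_blue (a point): The same point of the blue handle on the other, otherwise identical pump, which must not be turned.

How it is judged:
At the end, for the whole second after the job is handed in: The flywheel of the pump with the orange handle is at rest with the pointer at the green band (red line 8 to 42 degrees past the pointer, clockwise), and the blue handle is within 12 mm of where it began (value of joint wheel_orange between 0.14 and 0.735 rad and velocity of joint wheel_orange between -0.05 and 0.05 rad/s and distance of handle_blue from where it was at the start of the episode below 0.012 m); the robot touches nothing.
It fails at once if the orange pump's flywheel is run far beyond the green band (red line more than 57 degrees past the pointer) (value of joint wheel_orange above 1 rad).
It fails at once if the flywheel of the pump with the blue handle is turned (its handle moves more than 12 mm) (distance of handle_blue from where it was at the start of the episode above 0.012 m).
It also fails if it takes over 37 s, if anything falls off the work surface, if the arm or the gripper's body presses on something with over 40 N, if the wrist force passes 120 N, or if a joint passes its speed limit or range.

## Robot

A 6-joint arm with a two-finger parallel gripper is mounted at the origin on a cart in front of the work surface, level with it; the furniture and walls round the work are solid. World frame = base frame: x ahead of the robot, y to its left, z up, the work surface at z = 0. Lengths are in m, angles in rad, forces in N, time in s.
With the tool pointing down it reaches from about 0.325 to 0.85 m from the base axis. Payload 4.4 kg.
Tool frame: the origin (TCP) lies midway between the tips of the shut fingers; the grasp point (between the pads) lies 19 mm behind it; z points along the fingers, x is the direction in which the jaws open and shut, and the axes are right-handed (so a half turn about z gives the same grasp; the last joint's range is limited). The gripper opens to 94 mm and grips with 3 to 60 N. Pads are 16 mm wide; open, the fingers measure 119 mm over their backs; the gripper's body (75 mm by 177 mm) begins 78 mm behind the grasp point.
Start: joints at [1.048, 0.207, 1.542, -0, 1.393, -0.15], TCP at [0.209, 0.536, 0.205] pointing down, gripper open.
Joint ranges: [-2.73, 2.73], [-0.86, 2.22], [0.23, 2.46], [-1.11, 4.25], [0.08, 2.63], [-2.82, 2.82]. Speed limits (rad/s): [2.79, 2.79, 3.14, 3.14, 3.14, 3.14].

## Interface

Orientations are given as a unit quaternion [x, y, z, w].
In Python, from workcell import manip, vision gives the robot as it stands.
- The arm moves only by the tool apply_moves, never from a script. Its argument "motion" is a list that holds one entry, the list of rows, each a list of 7 numbers: the shift along the tool's x, y, z normalised to -1 to 1, where 1 is 4 cm, then the turn, a rotation vector about the tool's x, y, z normalised to -1 to 1, where 1 is 0.08 rad, then the closure, from -1 (fully open) to 1 (shut), so that 0 is half open. A call has 1 to 5 rows; each row shifts and turns the commanded pose from where the row before left it, along the tool's axes as they then stand; what a row does not reach is not made up. A row lasts 1/10 s, in which the tool goes at most 50 mm and 8.59 degrees, less where a joint would pass 70% of its speed; a pose out of reach is approached as far as the arm can. A call with a number of a shift or a turn outside -1 to 1 is refused whole. A call with a gripper value outside its range is refused whole. The fingers move at their own pace and stop on an object; the grip force is fixed at half the most. Time passes only in rows, so rows that do not move let the fingers close. It gives the time, the measured TCP pose, the force and the opening at its end, in the units of the state.
- manip.observe(): the state, without advancing time (a new reading comes with each control period).
- vision.get_image(name): name is "scene" or "side" or "wrist"; returns a dict with "frame" (400x640x3 uint8, red, green, blue), "z_map" (400x640 float32, m along the optical axis (not along the pixel's ray), 0 where there is no reading), "mtx" (3x3 intrinsics, pixels), "rvec" (rotation vector, rad) and "tvec" (3), from world to camera coordinates, as OpenCV has them; the wrist camera has in their place "T_tool_cam" (4x4, takes a point from camera to tool coordinates, whose origin is the TCP and whose axes are the tool frame's). Camera axes: x right, y down, z forward; pixel columns grow to the right and rows downward; lengths in m; the calibration is good to about 2 mm. The wrist camera is an equidistant fisheye: a pixel r from the principal point sees the ray r / f radians off the axis. A picture is of the moment at which its call begins: read the wrist's pose just before it.
- manip.finish_job(): hands the job in, once; it reports no verdict.
The state is a dict: "time": time; "joint_positions": joint angles; "qvel": joint speeds; "joint_efforts": joint torques, N m; "ee_pos": TCP position; "tool_rot": TCP orientation; "contact_force": force on the tool from outside, world axes, zero at the start; "ft_torque": the same for the moment, N m; "finger_gap": opening from 0.0 (shut) to 1.0 (fully open).
Only numpy, scipy, OpenCV 4.12 (cv2) and the standard library are available. Lean on these libraries where they do the work, as an engineer would, in place of code of your own. Each camera call takes 0.05 s, during which the arm holds its last target.

## Working session

There is one attempt and no reset: what is moved stays moved. The work goes in short steps, Python scripts to look and compute and a tool call to move; the robot and the scene stay as the last step left them, time stands still between calls to the robot, and variables do not carry over. Pictures are saved under pics/ and viewed, and the job is handed in when it is done.

Besides the shell and the picture viewer there is one more tool, called after "Request:" by a JSON object that holds its "api" and its "payload", one argument or row to a line. apply_moves: Moves the arm, as the interface text tells. Scaled input: -1 to 1 covers 4 cm each way for a shift and 0.08 rad each way for a turn. Its arguments: {"type":"object","properties":{"motion":{"type":"array"}},"required":["motion"]}

```bash
mkdir -p pics
cat > h.py <<'E'
import numpy as np, cv2
from workcell import manip, vision
def save(n,f):
    im=vision.get_image(n); cv2.imwrite(f'pics/{f}.png',im['frame'][:,:,::-1]); np.savez(f'pics/{f}.npz',**im); return im
E
python3 - <<'E'
from h import *
print(manip.observe())
for n in ['scene','side','wrist']:
    im=save(n,n+'0'); print(n,im['mtx'],im.get('rvec'),im.get('tvec'),im.get('T_tool_cam'))
E
```

```text
{'time': 0.0, 'joint_positions': array([ 1.04850157e+00,  2.07376146e-01,  1.54292151e+00, -4.11756698e-05,
        1.39346629e+00, -1.50520911e-01]), 'qvel': array([-8.32093380e-04, -7.75236190e-04,  2.16821895e-04, -4.76005295e-05,
        4.92422185e-04,  8.68767867e-04]), 'joint_efforts': array([-6.52723043e-05, -3.70871544e+01, -2.81422698e+01,  6.99289469e-02,
        3.60281859e-02, -1.75699165e-04]), 'ee_pos': array([0.20851882, 0.53501795, 0.20433108]), 'tool_rot': array([ 8.25608941e-01,  5.64241701e-01, -9.69250551e-04,  4.89485116e-04]), 'contact_force': array([-0.1428373 ,  1.07484883, -0.65060222]), 'ft_torque': array([ 0.04264628, -0.0008597 ,  0.03458108]), 'finger_gap': 1.0012574163904906}
scene [[399.86247865   0.         321.63082813]
 [  0.         399.86247865 193.7219349 ]
 [  0.           0.           1.        ]] [ 1.95772656 -1.05339965  0.57125272] [-0.3400922   0.32734198  0.7569727 ] None
side [[514.03370637   0.         315.79616133]
 [  0.         514.03370637 206.73606922]
 [  0.           0.           1.        ]] [ 2.23578508 -0.57450901  0.28845411] [-0.47683768  0.2197822   1.39666822] None
wrist [[309.70691629   0.         323.13541548]
 [  0.         309.70691629 202.63284876]
 [  0.           0.           1.        ]] None None [[ 9.99998908e-01 -1.22213029e-03 -8.30408306e-04 -1.93114859e-04]
 [ 1.40883204e-03  9.58065759e-01  2.86544964e-01 -8.35336454e-02]
 [ 4.45390484e-04 -2.86545821e-01  9.58066435e-01 -1.79688063e-01]
 [ 0.00000000e+00  0.00000000e+00  0.00000000e+00  1.00000000e+00]]
```

View pics/scene0.png

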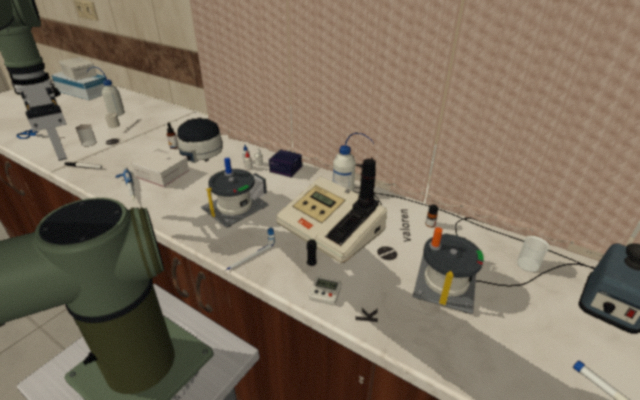

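View pics/side0.png

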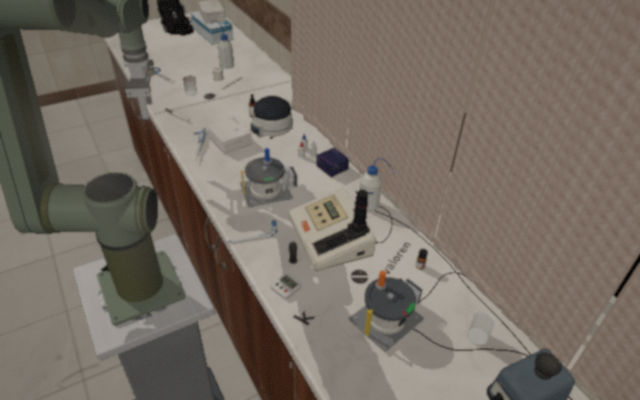

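View pics/wrist0.png

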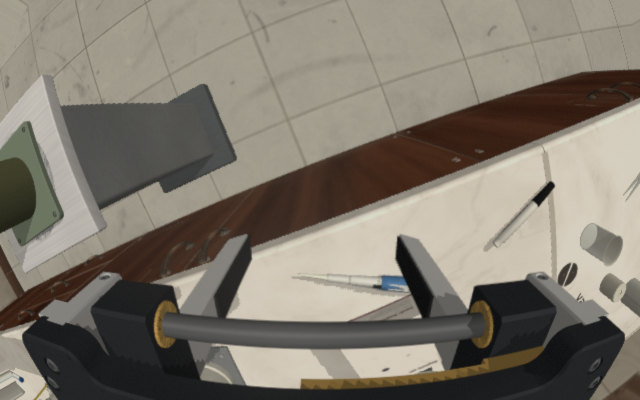

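Scene: the orange pump is at about (450,265), with its handle at (437,237) and pointer at (447,287). The blue pump is at about (232,190). In the side view the orange handle is at (381,280). Next I measure these positions.

```bash
cat >> h.py <<'E'
def cam(im):
    R,_=cv2.Rodrigues(im['rvec']); return R,np.array(im['tvec']).ravel(),im['mtx']
def ray(im,u,v):
    R,t,K=cam(im); d=R.T@np.linalg.inv(K)@np.array([u,v,1.]); return -R.T@t,d
def onplane(im,u,v,z):
    c,d=ray(im,u,v); return c+d*(z-c[2])/d[2]
def pts(im,mask):
    R,t,K=cam(im); v,u=np.nonzero(mask&(im['z_map']>0)); z=im['z_map'][v,u]
    P=np.linalg.inv(K)@np.stack([u*z,v*z,z]); return ((P-t[:,None]).T@R),u,v
def hsv(im): return cv2.cvtColor(im['frame'],cv2.COLOR_RGB2HSV)
def tri(a,b):
    A=[];B=[]
    for c,d in (a,b):
        d=d/np.linalg.norm(d); M=np.eye(3)-np.outer(d,d); A.append(M);B.append(M@c)
    return np.linalg.lstsq(np.vstack(A),np.hstack(B),rcond=None)[0]
E
python3 - <<'E'
from h import *
box={'scene':(400,215,500,315),'side':(340,260,430,350)}
for n in box:
    im=dict(np.load(f'pics/{n}0.npz')); H=hsv(im); x0,y0,x1,y1=box[n]
    W=np.zeros(H.shape[:2],bool); W[y0:y1,x0:x1]=1
    h,s,v=H[...,0],H[...,1],H[...,2]
    for c,m in dict(orange=(h>=3)&(h<18)&(s>150)&(v>120),yellow=(h>=19)&(h<32)&(s>150)&(v>100),green=(h>45)&(h<80)&(s>100)&(v>50),red=((h<3)|(h>174))&(s>120)&(v>60)).items():
        P,u,vv=pts(im,m&W)
        if len(u): print(n,c,len(u),'px',u.mean().round(1),vv.mean().round(1),u.min(),u.max(),vv.min(),vv.max(),'med',np.median(P,0).round(3),'z',P[:,2].min().round(3),P[:,2].max().round(3))
    # wheel top from depth
    P,u,vv=pts(im,W&(s<90)&(v<110)); k=abs(P[:,2]-.1)<.005; Q=P[k]
    print(n,'wheel',k.sum(),Q.mean(0).round(3),Q.min(0).round(3),Q.max(0).round(3), cv2.minEnclosingCircle((Q[:,:2]*1000).astype(np.float32)))
    cr=im['frame'][y0:y1,x0:x1,::-1]; cv2.imwrite(f'pics/{n}_crop.png',cv2.resize(cr,None,fx=5,fy=5,interpolation=cv2.INTER_CUBIC))
E
```

```text
scene orange 133 px 436.5 236.8 432 441 228 246 med [ 0.517 -0.369  0.13 ] z 0.104 0.149
scene yellow 212 px 446.1 287.5 440 452 271 304 med [ 0.45  -0.425  0.065] z 0.014 0.106
scene green 48 px 479.3 254.7 476 482 250 259 med [ 0.545 -0.46   0.102] z 0.099 0.105
scene red 8 px 479.5 262.2 478 481 261 263 med [ 0.522 -0.467  0.102] z 0.099 0.104
scene wheel 1604 [ 0.518 -0.412  0.099] [ 0.458 -0.472  0.095] [ 0.586 -0.347  0.105] ((522.265380859375, -408.918701171875), 64.65026092529297)
side orange 69 px 381.4 278.5 378 384 272 285 med [ 0.519 -0.373  0.133] z 0.105 0.15
side yellow 84 px 367.9 321.4 365 371 310 333 med [ 0.45  -0.427  0.068] z 0.019 0.11
side green 50 px 410.4 307.7 407 414 303 312 med [ 0.546 -0.462  0.103] z 0.097 0.108
side red 7 px 404.0 313.0 403 405 312 314 med [ 0.521 -0.469  0.105] z 0.101 0.11
side wheel 1427 [ 0.521 -0.413  0.1  ] [ 0.458 -0.474  0.095] [ 0.586 -0.35   0.105] ((523.6605834960938, -409.5560607910156), 66.02255249023438)
```

View pics/scene_crop.png

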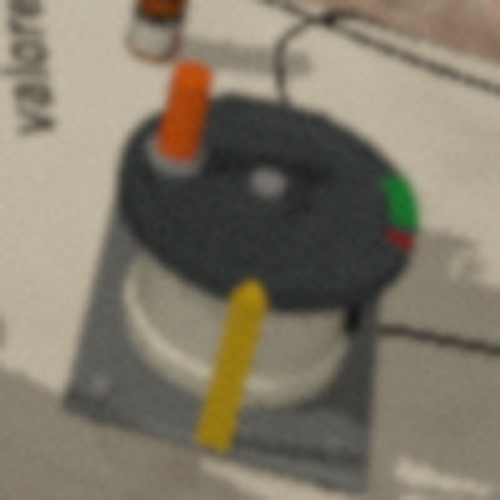

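View pics/side_crop.png

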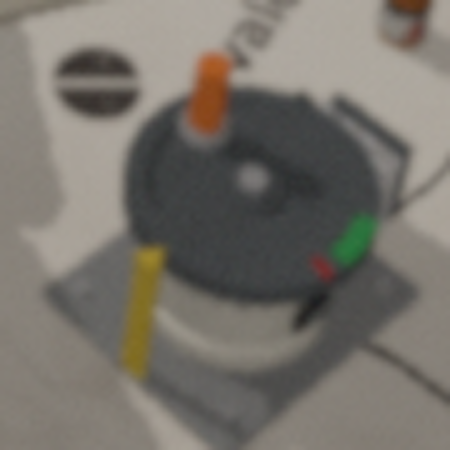

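Both crops show the handle on the far-left of the wheel. The red line and green band are near the right edge, and the hub is at about scene (453,251) and side (390,296). I refine the axis, yaw and handle by triangulation.

Run:
```python
from h import *
S=dict(np.load('pics/scene0.npz'));D=dict(np.load('pics/side0.npz'))
for n,a,b in [('hub',(453.4,251),(390.4,295.6)),('handle',(436.5,236.8),(381.4,278.5)),('handletop',(438.6,228.5),(382.6,271.5)),('red',(480,262.5),(404,313)),('green',(479.3,254.7),(410.4,307.7)),('ptr top',(450,272.2),(370.3,310.5))]:
    p=tri(ray(S,*a),ray(D,*b)); print(n,p.round(4), onplane(S,*a,.1).round(4),onplane(D,*b,.1).round(4))
for im,u in ((S,(436.5,236.8)),(D,(381.4,278.5))): print(onplane(im,*u,.127).round(4))
# circle fit of wheel rim on z=.1 plane from convex hull
for im,box in ((S,(400,215,500,315)),(D,(340,260,430,350))):
    P,u,v=pts(im,np.ones(im['z_map'].shape,bool)); k=(abs(P[:,2]-.1)<.004)&(np.hypot(P[:,0]-.522,P[:,1]+.41)<.075)
    # plane-cast pixels
    Q=np.array([onplane(im,a,b,.1)[:2] for a,b in zip(u[k],v[k])]); print(Q.mean(0).round(4), np.array(cv2.minEnclosingCircle((Q*1000).astype(np.float32))[0]).round(1), cv2.fitEllipse(cv2.convexHull((Q*1000).astype(np.float32))))
# blue handle
H=hsv(S);m=(H[...,0]>100)&(H[...,0]<125)&(H[...,1]>150);m[:, :215]=0;m[:,245:]=0;m[:150]=0;m[180:]=0
P,u,v=pts(S,m);print('blue',np.median(P,0))
# obstacles
P,u,v=pts(S,np.ones(S['z_map'].shape,bool));k=(np.hypot(P[:,0]-.52,P[:,1]+.41)<.3)&(P[:,2]>.1)&(np.hypot(P[:,0]-.52,P[:,1]+.41)>.075);Q=P[k]
g=np.unique(np.c_[(Q[:,:2]/.04).round()*.04,(Q[:,2]/.1).round()*.1].round(2),axis=0);print(g)
```

```text
hub [ 0.525  -0.4092  0.1027] [ 0.5283 -0.4087  0.1   ] [ 0.5266 -0.4075  0.1   ]
handle [ 0.5248 -0.367   0.1237] [ 0.5544 -0.3606  0.1   ] [ 0.5387 -0.3514  0.1   ]
handletop [ 0.5253 -0.367   0.1481] [ 0.5866 -0.3541  0.1   ] [ 0.555  -0.3334  0.1   ]
red [ 0.5231 -0.4675  0.1015] [ 0.5241 -0.4678  0.1   ] [ 0.5244 -0.4662  0.1   ]
green [ 0.5482 -0.4602  0.0995] [ 0.5481 -0.4599  0.1   ] [ 0.5475 -0.4609  0.1   ]
ptr top [ 0.4553 -0.4242  0.1044] [ 0.46   -0.4235  0.1   ] [ 0.4575 -0.4215  0.1   ]
[ 0.5208 -0.3679  0.127 ]
[ 0.5228 -0.3693  0.127 ]
[ 0.5178 -0.4131] [ 516.2 -411.5] ((518.1235961914062, -410.2324523925781), (126.2957534790039, 142.00714111328125), 99.51387786865234)
[ 0.5208 -0.4127] [ 516.6 -409.6] ((520.3637084960938, -410.34002685546875), (126.06412506103516, 137.6589813232422), 113.03168487548828)
blue [0.49074695 0.23374859 0.12672357]
[[ 0.56 -0.16  0.1 ]
 [ 0.56 -0.16  0.2 ]
 [ 0.6  -0.68  0.1 ]
 [ 0.6  -0.16  0.1 ]
 [ 0.6  -0.16  0.2 ]
 [ 0.6  -0.12  0.1 ]
 [ 0.6  -0.12  0.2 ]
 [ 0.64 -0.68  0.1 ]
 [ 0.8  -0.52  0.3 ]
 [ 0.8  -0.52  0.4 ]
 [ 0.8  -0.52  0.5 ]
 [ 0.8  -0.52  0.6 ]
 [ 0.8  -0.48  0.1 ]
 [ 0.8  -0.48  0.2 ]
 [ 0.8  -0.48  0.3 ]
 [ 0.8  -0.48  0.4 ]
 [ 0.8  -0.48  0.5 ]
 [ 0.8  -0.48  0.6 ]
 [ 0.8  -0.44  0.1 ]
 [ 0.8  -0.44  0.2 ]
 [ 0.8  -0.44  0.3 ]
 [ 0.8  -0.44  0.4 ]
 [ 0.8  -0.44  0.5 ]
 [ 0.8  -0.44  0.6 ]
 [ 0.8  -0.4   0.1 ]
 [ 0.8  -0.4   0.2 ]
 [ 0.8  -0.4   0.3 ]
 [ 0.8  -0.4   0.4 ]
 [ 0.8  -0.4   0.5 ]
 [ 0.8  -0.4   0.6 ]
 [ 0.8  -0.36  0.1 ]
 [ 0.8  -0.36  0.2 ]
 [ 0.8  -0.36  0.3 ]
 [ 0.8  -0.36  0.4 ]
 [ 0.8  -0.36  0.5 ]
 [ 0.8  -0.36  0.6 ]
 [ 0.8  -0.32  0.1 ]
 [ 0.8  -0.32  0.2 ]
 [ 0.8  -0.32  0.3 ]
 [ 0.8  -0.32  0.4 ]
 [ 0.8  -0.32  0.5 ]
 [ 0.8  -0.32  0.6 ]]
```

```bash
cat >> h.py <<'E'
from scipy.spatial.transform import Rotation as Ro
def pose():
    o=manip.observe(); R=Ro.from_quat(o['tool_rot']).as_matrix()
    return o,np.array(o['ee_pos']),R,np.arctan2(R[1,0],R[0,0])
def rows(p,th,wps):
    """wps: list of (x,y,z,theta) per row"""
    for w in wps:
        d=np.array(w[:3])-p; c,s=np.cos(th),np.sin(th)
        t=np.array([c*d[0]+s*d[1], s*d[0]-c*d[1], -d[2]])/.04
        r=-(w[3]-th)/.08
        print(t.round(3),'turn z',round(r,3)); p=np.array(w[:3]);th=w[3]
E
python3 - <<'E'
from h import *
o,p,R,th=pose(); print(p,np.degrees(th))
g=np.array([.5235,-.3685,.23]); m=np.array([.36,.10,.30])
W=[]
n1,n2=13,14; q=p;
for i in range(1,n1+1): W.append([*(p+(m-p)*i/n1),0])
for i in range(1,n2+1): W.append([*(m+(g-m)*i/n2),0])
for i,w in enumerate(W): w[3]=max(0,th-.075*(i+1))
rows(p,th,W)
E
```

```text
[0.20858089 0.53517433 0.20454505] 68.69974459484753
[-0.674  0.575 -0.184] turn z 0.937
[-0.629  0.624 -0.184] turn z 0.937
[-0.58   0.67  -0.184] turn z 0.938
[-0.529  0.711 -0.184] turn z 0.938
[-0.474  0.749 -0.184] turn z 0.937
[-0.416  0.782 -0.184] turn z 0.937
[-0.357  0.811 -0.184] turn z 0.938
[-0.295  0.836 -0.184] turn z 0.937
[-0.231  0.855 -0.184] turn z 0.937
[-0.167  0.87  -0.184] turn z 0.938
[-0.101  0.88  -0.184] turn z 0.937
[-0.035  0.885 -0.184] turn z 0.937
[ 0.032  0.886 -0.184] turn z 0.938
[0.099 0.881 0.125] turn z 0.938
[0.165 0.871 0.125] turn z 0.937
[0.229 0.856 0.125] turn z 0.925
[0.292 0.837 0.125] turn z 0.0
[0.292 0.837 0.125] turn z 0.0
[0.292 0.837 0.125] turn z 0.0
[0.292 0.837 0.125] turn z 0.0
[0.292 0.837 0.125] turn z 0.0
[0.292 0.837 0.125] turn z 0.0
[0.292 0.837 0.125] turn z 0.0
[0.292 0.837 0.125] turn z 0.0
[0.292 0.837 0.125] turn z 0.0
[0.292 0.837 0.125] turn z 0.0
[0.292 0.837 0.125] turn z 0.0
```

Request:
{"api": "apply_moves", "payload": {
  "motion": [
    [[-0.67, 0.58, -0.3, 0, 0, 0.94, -1], [-0.63, 0.62, -0.3, 0, 0, 0.94, -1], [-0.58, 0.67, -0.3, 0, 0, 0.94, -1], [-0.53, 0.71, -0.3, 0, 0, 0.94, -1], [-0.47, 0.75, -0.3, 0, 0, 0.94, -1]]
  ]
}}

```text
time: 0.65
ee_pos: [0.2672, 0.367, 0.2655]
tool_rot: [0.917, 0.399, -0.0, 0.0]
contact_force: [0.7, 0.2, 0.2]
finger_gap: 0.997
```

Request:
{"api": "apply_moves", "payload": {
  "motion": [
    [[-0.42, 0.78, -0.2, 0, 0, 0.94, -1], [-0.36, 0.81, -0.2, 0, 0, 0.94, -1], [-0.3, 0.84, -0.2, 0, 0, 0.94, -1], [-0.23, 0.86, -0.2, 0, 0, 0.94, -1], [-0.17, 0.87, -0.2, 0, 0, 0.94, -1]]
  ]
}}

```text
time: 1.15
ee_pos: [0.3249, 0.1991, 0.3056]
tool_rot: [0.975, 0.22, 0.0, 0.0]
contact_force: [0.4, -0.6, 0.0]
finger_gap: 1.004
```

Request:
{"api": "apply_moves", "payload": {
  "motion": [
    [[-0.1, 0.88, 0, 0, 0, 0.94, -1], [-0.03, 0.88, 0, 0, 0, 0.94, -1], [0.03, 0.88, 0, 0, 0, 0.94, -1], [0.1, 0.88, 0, 0, 0, 0.94, -1], [0.17, 0.87, 0, 0, 0, 0.94, -1]]
  ]
}}

```text
time: 1.65
ee_pos: [0.383, 0.0322, 0.3053]
tool_rot: [0.999, 0.034, 0.0, -0.0]
contact_force: [0.5, 0.6, -0.7]
finger_gap: 0.998
```

Request:
{"api": "apply_moves", "payload": {
  "motion": [
    [[0.3, 0.85, 0, 0, 0, 0.6, -1], [0.32, 0.83, 0, 0, 0, 0, -1], [0.32, 0.83, 0, 0, 0, 0, -1], [0.32, 0.83, 0, 0, 0, 0, -1], [0.32, 0.83, 0, 0, 0, 0, -1]]
  ]
}}

```text
time: 2.15
ee_pos: [0.4518, -0.1325, 0.3051]
tool_rot: [1.0, 0.011, -0.0, -0.0]
contact_force: [-0.2, 1.5, -0.4]
finger_gap: 1.0
```

Request:
{"api": "apply_moves", "payload": {
  "motion": [
    [[0.32, 0.83, 0.2, 0, 0, 0, -1], [0.32, 0.83, 0.3, 0, 0, 0, -1], [0.3, 0.83, 0.3, 0, 0, 0, -1], [0.3, 0.83, 0.3, 0, 0, 0, -1], [0.2, 0.5, 0.3, 0, 0, 0, -1]]
  ]
}}

```text
time: 2.65
ee_pos: [0.5129, -0.2848, 0.2482]
tool_rot: [1.0, 0.011, -0.0, -0.0]
contact_force: [0.3, 0.9, 0.9]
finger_gap: 1.003
```

Run:
```python
from h import *
o,p,R,th=pose(); print(o['time'],p,np.degrees(th),o['qvel'].round(2))
im=save('wrist','w1'); o,p,R,th=pose(); print(p,np.degrees(th)); np.savez('pics/w1p.npz',p=p,R=R)
```

```text
2.65 [ 0.5129     -0.28477856  0.24815594] 1.2242147023467183 [-0.17  0.42 -0.24  0.01 -0.16 -0.18]
[ 0.51250622 -0.28636795  0.24539387] 1.1387322476395751
```

View pics/w1.png

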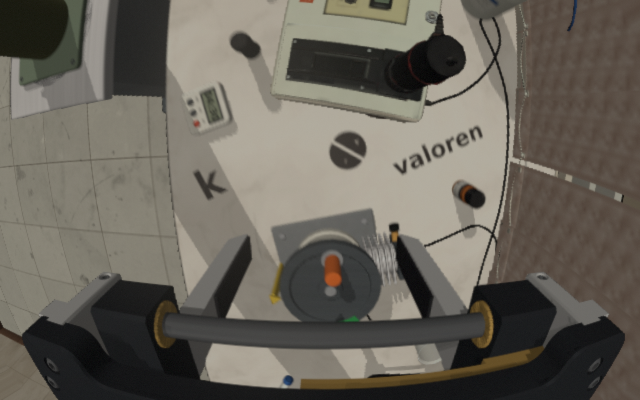

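The wrist view shows the wheel around (330,285), the orange handle at (332,268), the pointer at (277,283) and the green band at (350,320). I use it to cross-check the measured positions.

```bash
cat >> h.py <<'E'
def wplane(im,p,R,u,v,z):
    K=im['mtx']; a=np.array([u-K[0,2],v-K[1,2]])/K[0,0]; r=np.hypot(*a)
    d=np.array([*(np.sin(r)*a/r),np.cos(r)]); T=im['T_tool_cam']; d=R@T[:3,:3]@d; c=p+R@T[:3,3]
    return (c+d*(z-c[2])/d[2]).round(4)
E
python3 - <<'E'
from h import *
im=dict(np.load('pics/w1.npz'));q=np.load('pics/w1p.npz');p,R=q['p'],q['R']
H=hsv(im);h,s,v=H[...,0],H[...,1],H[...,2];W=np.zeros(h.shape,bool);W[235:325,268:390]=1
for c,m,z in [('orange',(h>=3)&(h<18)&(s>150)&(v>80),.124),('yellow',(h>=19)&(h<32)&(s>130)&(v>80),.1),('green',(h>45)&(h<80)&(s>100)&(v>40),.1)]:
    vv,u=np.nonzero(m&W); print(c,len(u),u.mean(),vv.mean(),u.min(),u.max(),vv.min(),vv.max(),wplane(im,p,R,u.mean(),vv.mean(),z))
    if c=='orange':
        k=vv>=vv.max()-7; print('top',wplane(im,p,R,u[k].mean(),vv[k].mean(),.146),u[k].mean(),vv[k].mean()); 
    if c=='yellow':
        k=vv<=vv.min()+6; print('ptr',wplane(im,p,R,u[k].mean(),vv[k].mean(),.103))
        k=vv>=vv.max()-6; print('ptr',wplane(im,p,R,u[k].mean(),vv[k].mean(),.103))
cv2.imwrite('pics/w1c.png',cv2.resize(im['frame'][215:330,250:420,::-1],None,fx=4.5,fy=4.5,interpolation=cv2.INTER_CUBIC))
m=(v<110)&(s<80)&W
E
```

```text
orange 419 332.2840095465394 271.16229116945107 325 341 256 285 [ 0.5239 -0.3718  0.124 ]
top [ 0.5241 -0.3714  0.146 ] 333.02608695652174 281.0521739130435
yellow 151 275.80132450331126 286.79470198675494 270 282 264 302 [ 0.4559 -0.4097  0.1   ]
ptr [ 0.4629 -0.3802  0.103 ]
ptr [ 0.4534 -0.4256  0.103 ]
green 61 351.40983606557376 319.26229508196724 343 358 316 321 [ 0.5523 -0.4585  0.1   ]
```

View pics/w1c.png

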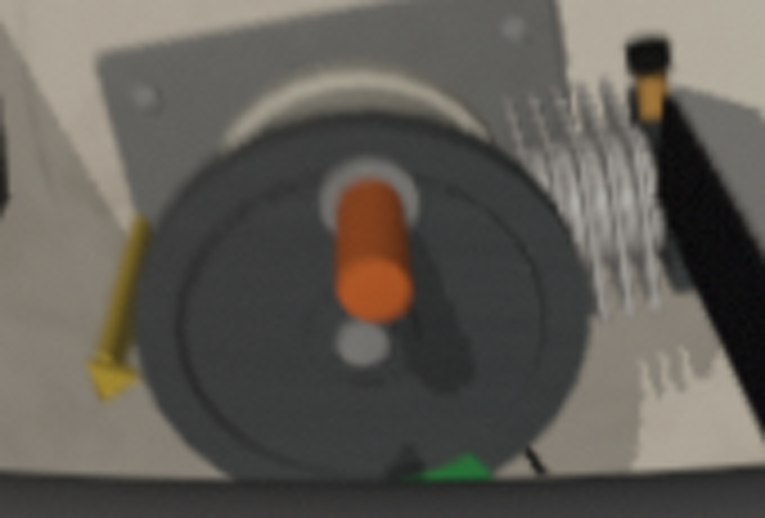

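Run:
```python
from h import *
im=dict(np.load('pics/w1.npz'));q=np.load('pics/w1p.npz');R=q['R'];p=np.array([.5129,-.28478,.24816])
for n,u,v,z in [('top',333.1,279.4,.146),('hub',330.4,291.2,.102),('collar',332,259.4,.102),('ptr',274,300,.103)]: print(n,wplane(im,p,R,u,v,z))
o,p,R,th=pose();print(p,np.degrees(th),o['qvel'].round(2))
rows(p,th,[(.524,-.369,.16,0)])
```

```text
top [ 0.5246 -0.3694  0.146 ]
hub [ 0.5239 -0.4129  0.102 ]
collar [ 0.5245 -0.3681  0.102 ]
ptr [ 0.4529 -0.4283  0.103 ]
[ 0.51250622 -0.28636795  0.24539387] 1.1387322476395751 [ 0.03 -0.05  0.07  0.01  0.08  0.04]
[0.246 2.071 2.135] turn z 0.248
```

Request:
{"api": "apply_moves", "payload": {
  "motion": [
    [[0.07, 0.5, 0.2, 0, 0, 0.2, -1], [0.07, 0.5, 0.2, 0, 0, 0, -1], [0.07, 0.5, 0.3, 0, 0, 0, -1], [0.07, 0.5, 0.3, 0, 0, 0, -1], [0, 0.05, 0.3, 0, 0, 0, -1]]
  ]
}}

```text
time: 3.2
ee_pos: [0.5246, -0.3658, 0.1966]
tool_rot: [1.0, 0.003, -0.0, 0.0]
contact_force: [0.0, 0.8, 0.4]
finger_gap: 0.997
```

Run:
```python
from h import *
o,p,R,th=pose();print(p,np.degrees(th),o['qvel'].round(2))
rows(p,th,[(.5243,-.369,.113,0)])
```

```text
[ 0.52463212 -0.36584065  0.19663502] 0.3024592213664034 [ 0.    0.09  0.14  0.02 -0.2  -0.01]
[-0.009  0.079  2.091] turn z 0.066
```

Request:
{"api": "apply_moves", "payload": {
  "motion": [
    [[0, 0, 0.5, 0, 0, 0, -1], [0, 0, 0.5, 0, 0, 0, -1], [0, 0, 0.5, 0, 0, 0, -1], [0, 0, 0.2, 0, 0, 0, -1], [0, 0, 0, 0, 0, 0, -1]]
  ]
}}

```text
time: 3.7
ee_pos: [0.5239, -0.3626, 0.1277]
tool_rot: [1.0, 0.004, -0.001, -0.001]
contact_force: [0.3, 0.1, 1.0]
finger_gap: 1.0
```

Run:
```python
from h import *
o,p,R,th=pose();print(p,np.degrees(th),o['qvel'].round(2))
rows(p,th,[(.5243,-.369,.113,0)])
save('wrist','w2')
```

```text
[ 0.52385534 -0.36256594  0.12769755] 0.4350783636580826 [-0.   -0.02 -0.04 -0.    0.01 -0.  ]
[0.01  0.161 0.367] turn z 0.095
```

View pics/w2.png

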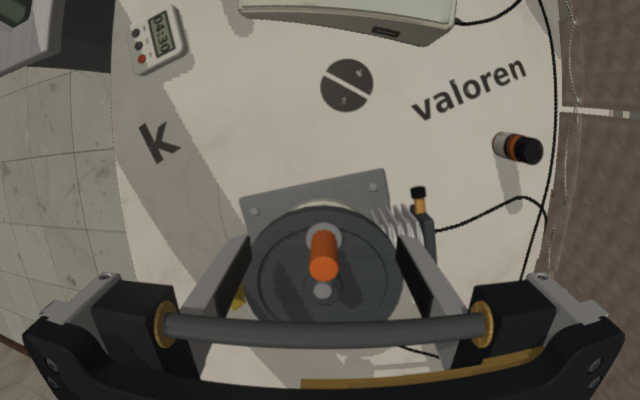

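The handle sits centred between the fingers at (323,255). Now I do the final small shift and then close.

Request:
{"api": "apply_moves", "payload": {
  "motion": [
    [[0.01, 0.16, 0.37, 0, 0, 0.1, -1], [0, 0, 0, 0, 0, 0, -1], [0, 0, 0, 0, 0, 0, 1], [0, 0, 0, 0, 0, 0, 1], [0, 0, 0, 0, 0, 0, 1]]
  ]
}}

```text
time: 4.25
ee_pos: [0.5256, -0.371, 0.1152]
tool_rot: [1.0, -0.001, 0.0, 0.0]
contact_force: [-0.1, 0.2, 0.2]
finger_gap: 0.779
```

Request:
{"api": "apply_moves", "payload": {
  "motion": [
    [[0, 0, 0, 0, 0, 0, 1], [0, 0, 0, 0, 0, 0, 1], [0, 0, 0, 0, 0, 0, 1], [0, 0, 0, 0, 0, 0, 1], [0, 0, 0, 0, 0, 0, 1]]
  ]
}}

```text
time: 4.75
ee_pos: [0.5253, -0.3708, 0.1147]
tool_rot: [1.0, -0.0, 0.0, 0.0]
contact_force: [-0.0, -0.7, 0.0]
finger_gap: 0.36
```

Run:
```python
from h import *
o,p,R,th=pose();print(o['time'],p,np.degrees(th),o['qvel'].round(2),o['contact_force'],o['finger_gap'])
C=np.array([.5245,-.4108])
a0=np.radians(90); 
W=[]
for i in range(1,24):
    a=a0-.078*i; W.append((C[0]+.042*np.cos(a),C[1]+.042*np.sin(a),p[2],a-np.pi/2))
rows(np.array([C[0],C[1]+.042,p[2]]),0,W[:5])
```

```text
4.75 [ 0.52532841 -0.37075312  0.1146894 ] -0.055078867443691164 [ 0. -0. -0.  0. -0.  0.] [-0.00248879 -0.72160787  0.01037089] 0.35960516265576176
[ 0.082  0.003 -0.   ] turn z 0.975
[ 0.082  0.003 -0.   ] turn z 0.975
[ 0.082  0.003 -0.   ] turn z 0.975
[ 0.082  0.003 -0.   ] turn z 0.975
[ 0.082  0.003 -0.   ] turn z 0.975
```

Request:
{"api": "apply_moves", "payload": {
  "motion": [
    [[0, 0, 0, 0, 0, 0, 1], [0, 0, 0, 0, 0, 0, 1], [0, 0, 0, 0, 0, 0, 1], [0, 0, 0, 0, 0, 0, 1]]
  ]
}}

```text
time: 5.15
ee_pos: [0.5247, -0.3708, 0.1146]
tool_rot: [1.0, -0.001, -0.001, -0.0]
contact_force: [-2.8, 0.1, 1.1]
finger_gap: 0.185
```

Run:
```python
from h import *
o,p,R,th=pose();print(o['time'],p,np.degrees(th),o['contact_force'],o['finger_gap'])
```

```text
5.15 [ 0.52472137 -0.37075474  0.11462097] -0.0615197395529932 [-2.80724061  0.07974752  1.14035428] 0.18524086603523857
```

The gap reads 17.4 mm, so the 18 mm handle is gripped. I start the arc.

Request:
{"api": "apply_moves", "payload": {
  "motion": [
    [[0.08, 0, 0, 0, 0, 0.98, 1], [0.08, 0, 0, 0, 0, 0.98, 1], [0.08, 0, 0, 0, 0, 0.98, 1], [0.08, 0, 0, 0, 0, 0.98, 1]]
  ]
}}

```text
time: 5.55
ee_pos: [0.5362, -0.3728, 0.1146]
tool_rot: [0.987, -0.158, -0.002, 0.001]
contact_force: [-5.5, -1.2, 3.2]
finger_gap: 0.184
```

```bash
cat > chk.py <<'E'
from h import *
o,p,R,th=pose();C=np.array([.5245,-.4108]);d=p[:2]-C
print(o['time'],p.round(4),'th',np.degrees(th).round(1),'r',np.hypot(*d).round(4),'ang',np.degrees(np.arctan2(d[1],d[0])).round(1),'q',(np.radians(12.3)-np.arctan2(d[1],d[0])).round(3),o['contact_force'].round(1),o['finger_gap'])
E
python3 chk.py
```

```text
5.55 [ 0.5362 -0.3728  0.1146] th -18.2 r 0.0397 ang 72.9 q -1.058 [-5.5 -1.2  3.2] 0.18437656012664413
```

Request:
{"api": "apply_moves", "payload": {
  "motion": [
    [[0.08, -0.02, 0, 0, 0, 0.98, 1], [0.08, -0.02, 0, 0, 0, 0.98, 1], [0.08, 0, 0, 0, 0, 0.98, 1], [0.08, 0, 0, 0, 0, 0.98, 1], [0.08, 0, 0, 0, 0, 0.98, 1]]
  ]
}}

```text
time: 6.05
ee_pos: [0.5487, -0.3798, 0.1146]
tool_rot: [0.938, -0.348, -0.004, 0.002]
contact_force: [-10.9, -2.7, 3.7]
finger_gap: 0.185
```

```bash
python3 chk.py
python3 - <<'E'
from h import *
save('scene','s2')
x=cv2.imread('pics/s2.png')[195:335,370:530]; cv2.imwrite('pics/s2c.png',cv2.resize(x,None,fx=4,fy=4,interpolation=cv2.INTER_CUBIC))
E
```

```text
6.05 [ 0.5487 -0.3798  0.1146] th -40.7 r 0.0393 ang 52.0 q -0.693 [-10.9  -2.7   3.7] 0.18521624294580516
```

View pics/s2c.png

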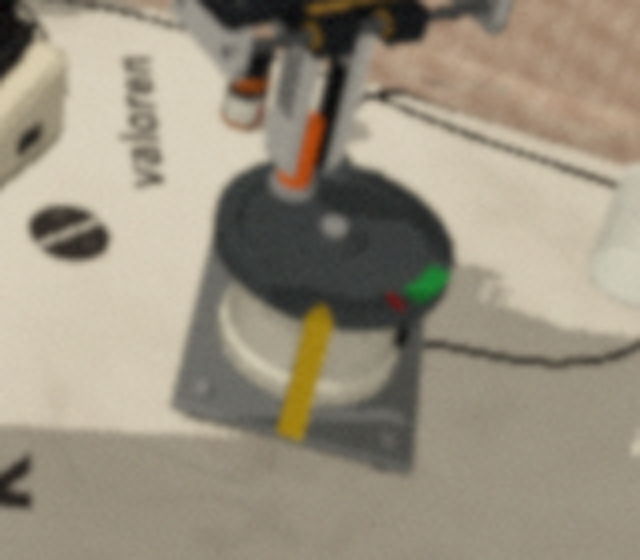

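The wheel is turning: the red line is now at crop (397,300), approaching the pointer at (320,312). I continue the arc.

Request:
{"api": "apply_moves", "payload": {
  "motion": [
    [[0.08, -0.03, 0, 0, 0, 0.98, 1], [0.08, -0.03, 0, 0, 0, 0.98, 1], [0.08, 0, 0, 0, 0, 0.98, 1], [0.08, 0, 0, 0, 0, 0.98, 1], [0.08, 0, 0, 0, 0, 0.98, 1]]
  ]
}}

```text
time: 6.6
ee_pos: [0.5579, -0.3909, 0.1146]
tool_rot: [0.852, -0.524, -0.005, 0.004]
contact_force: [-17.5, -3.3, 7.7]
finger_gap: 0.18
```

```bash
python3 chk.py
```

```text
6.6 [ 0.5579 -0.3909  0.1146] th -63.2 r 0.0389 ang 30.9 q -0.324 [-17.5  -3.3   7.7] 0.1801980157212707
```

Request:
{"api": "apply_moves", "payload": {
  "motion": [
    [[0.08, 0.03, 0, 0, 0, 0.98, 1], [0.08, 0.03, 0, 0, 0, 0.98, 1], [0.08, 0.02, 0, 0, 0, 0.98, 1], [0.08, 0.0, 0, 0, 0, 0.98, 1]]
  ]
}}

```text
time: 7.0
ee_pos: [0.5617, -0.4017, 0.1146]
tool_rot: [0.76, -0.65, -0.004, 0.002]
contact_force: [-11.4, 1.9, 6.5]
finger_gap: 0.186
```

```bash
python3 chk.py
```

```text
7.0 [ 0.5617 -0.4017  0.1146] th -81.1 r 0.0383 ang 13.8 q -0.025 [-11.4   1.9   6.5] 0.18568342097223628
```

Request:
{"api": "apply_moves", "payload": {
  "motion": [
    [[0.08, 0.03, 0, 0, 0, 0.98, 1], [0.08, 0.03, 0, 0, 0, 0.98, 1], [0.08, 0.0, 0, 0, 0, 0.98, 1], [0.08, 0.0, 0, 0, 0, 0.98, 1], [0.0, 0.0, 0, 0, 0, 0, 1]]
  ]
}}

```text
time: 7.5
ee_pos: [0.562, -0.4146, 0.1146]
tool_rot: [-0.65, 0.76, 0.002, -0.001]
contact_force: [-8.0, 1.6, 3.2]
finger_gap: 0.184
```

```bash
python3 chk.py
python3 - <<'E'
from h import *
save('scene','s3')
x=cv2.imread('pics/s3.png')[195:335,370:530]; cv2.imwrite('pics/s3c.png',cv2.resize(x,None,fx=4,fy=4,interpolation=cv2.INTER_CUBIC))
E
```

```text
7.5 [ 0.562  -0.4146  0.1146] th -99.0 r 0.0377 ang -5.8 q 0.316 [-8.   1.6  3.2] 0.18354769290013961
```

View pics/s3c.png

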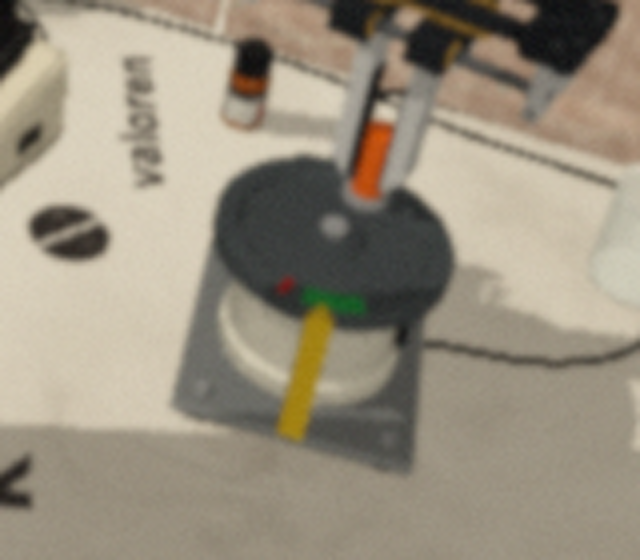

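The red line (crop (287,285)) has passed the pointer at (320,312), and the pointer is in the green, nearer its leading end. I make one small step to centre it, then release.

Request:
{"api": "apply_moves", "payload": {
  "motion": [
    [[0.08, 0.02, 0, 0, 0, 0.98, 1], [0.0, 0.02, 0, 0, 0, 0, 1], [0, 0, 0, 0, 0, 0, 1]]
  ]
}}

```text
time: 7.85
ee_pos: [0.5615, -0.4175, 0.1146]
tool_rot: [-0.62, 0.784, 0.0, -0.0]
contact_force: [-4.4, 0.1, 2.0]
finger_gap: 0.187
```

Request:
{"api": "apply_moves", "payload": {
  "motion": [
    [[0, 0, 0, 0, 0, 0, 0], [0, 0, 0, 0, 0, 0, 0], [0, 0, 0, 0, 0, 0, 0], [0, 0, 0, 0, 0, 0, 0], [0, 0, 0, 0, 0, 0, 0]]
  ]
}}

```text
time: 8.35
ee_pos: [0.5625, -0.4174, 0.1146]
tool_rot: [-0.62, 0.785, -0.0, 0.0]
contact_force: [0.6, -0.3, -0.1]
finger_gap: 0.499
```

```bash
python3 chk.py
python3 - <<'E'
from h import *
save('wrist','w4')
E
```

```text
8.35 [ 0.5625 -0.4174  0.1146] th -103.4 r 0.0385 ang -9.8 q 0.386 [ 0.6 -0.3 -0.1] 0.49862608457319324
```

View pics/w4.png

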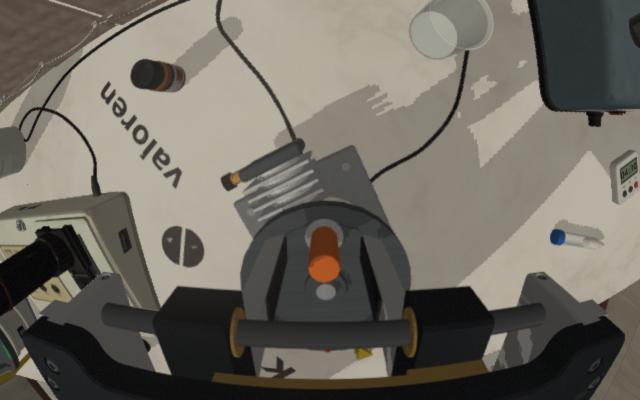

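The fingers are open and clear on both sides of the handle at (323,250). I lift straight up.

Request:
{"api": "apply_moves", "payload": {
  "motion": [
    [[0, 0, -0.4, 0, 0, 0, 0], [0, 0, -0.6, 0, 0, 0, 0], [0, 0, -0.8, 0, 0, 0, 0], [0, 0, -0.8, 0, 0, 0, 0], [0, 0, -0.6, 0, 0, 0, 0]]
  ]
}}

```text
time: 8.9
ee_pos: [0.563, -0.4182, 0.2471]
tool_rot: [-0.62, 0.785, -0.002, 0.0]
contact_force: [0.1, -0.6, 0.4]
finger_gap: 0.499
```

Request:
{"api": "apply_moves", "payload": {
  "motion": [
    [[0, 0, -0.4, 0, 0, 0, 0], [0, 0, -0.2, 0, 0, 0, 0], [0, 0, 0, 0, 0, 0, 0], [0, 0, 0, 0, 0, 0, 0], [0, 0, 0, 0, 0, 0, 0]]
  ]
}}

```text
time: 9.4
ee_pos: [0.5615, -0.4168, 0.2644]
tool_rot: [-0.62, 0.785, 0.002, -0.0]
contact_force: [-0.1, -0.4, 0.0]
finger_gap: 0.501
```

```bash
python3 chk.py
python3 - <<'E'
from h import *
S=save('scene','s5')
x=cv2.imread('pics/s5.png')[195:335,370:530]; cv2.imwrite('pics/s5c.png',cv2.resize(x,None,fx=4,fy=4,interpolation=cv2.INTER_CUBIC))
D=save('side','d5')
def cen(im,box):
    H=hsv(im);h,s,v=H[...,0],H[...,1],H[...,2];m=(h>=3)&(h<18)&(s>150)&(v>120);W=np.zeros(h.shape,bool);W[box[1]:box[3],box[0]:box[2]]=1
    y,x=np.nonzero(m&W);return x.mean(),y.mean(),len(x)
a=cen(S,(440,215,490,260));b=cen(D,(375,265,425,310));print(a,b)
h=tri(ray(S,*a[:2]),ray(D,*b[:2]));d=h[:2]-[.5245,-.4108];print(h,np.hypot(*d),'q',np.radians(12.3)-np.arctan2(d[1],d[0]))
H=hsv(S);m=(H[...,0]>100)&(H[...,0]<125)&(H[...,1]>150);m[:, :215]=0;m[:,245:]=0;m[:150]=0;m[180:]=0
print('blue',np.median(pts(S,m)[0],0))
E
```

```text
9.4 [ 0.5615 -0.4168  0.2644] th -103.4 r 0.0375 ang -9.2 q 0.374 [-0.1 -0.4  0. ] 0.5008338070872813
(np.float64(464.42028985507244), np.float64(235.53623188405797), 138) (np.float64(406.9277108433735), np.float64(286.0120481927711), 83)
[ 0.56643255 -0.41675962  0.12245374] 0.04235393824847287 q 0.3558539602300572
blue [0.49010986 0.23441911 0.12560547]
```

View pics/s5c.png

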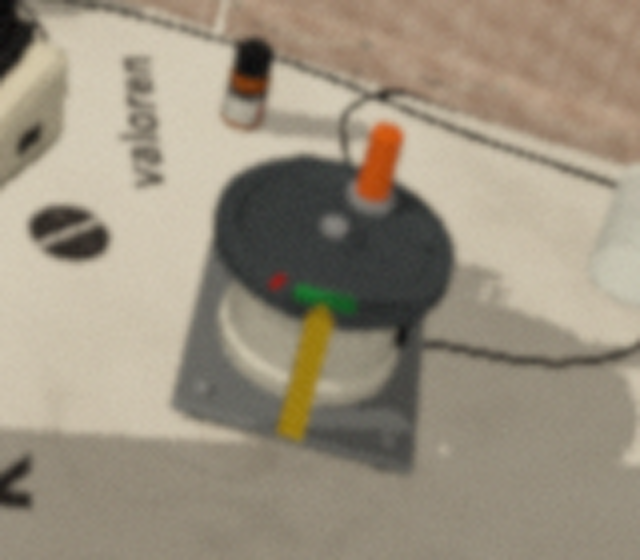

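The pointer at (320,312) is at the middle of the green band (295–355), the blue handle is unmoved, and the arm is clear.

```bash
python3 -c "
from h import *
print(manip.finish_job())"
```

```text
the job is handed in; nothing more can be done
None
```

I gripped the orange handle and turned its flywheel clockwise over the peak. I let go with the yellow pointer at the middle of the green band, lifted clear and handed the job in at about 9.5 s. No verdict was reported.

**Orange wheel:** triangulating the handle after release put the joint at about 0.36 rad, within the required 0.14 to 0.735. The handle measured 42.4 mm from the axis, against 42 mm given. The last close-up showed the pointer near the centre of the green band, in agreement. I judged the wheel at rest from the last image only and did not measure its speed.

**Blue handle:** its measured position changed by about 1 mm, which is within measurement noise.

**Robot:** it touched nothing at the end, with contact force about 0.4 N and the tool at z = 0.264 m.

**Disagreements:**
- While gripping, the tool ran 2 to 4 mm inside the handle's measured circle.
- The sideways force on the tool rose to about 17 N. I eased it with small inward shifts, and it stayed well under the limits.

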